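# Push the stuck slug out of the clamped tube

## Task

A brass slug is stuck in the bore of the steel tube clamped in the green stand. Take the red-handled drift from its wooden rest, push its rod into the tube's open end and on through, so that the slug is driven out of the far end and drops into the catch tray; then draw the drift out and lay it back in its rest the way it lay. Do not disturb the loose pipe coupling and pipe offcut.

Things in the scene. Friction and masses are not known exactly. Their poses are not given: they have to be found in the camera images.
- stand: Green push-out stand, fixed: base plate 100 x 90 x 10 mm, two clamps 62 mm wide, up to 107 mm high, hold a level steel tube, 100 mm long, 34 mm outside, bore 24 mm, axis 85 mm above the bench. Origin on the bench under the tube's middle; x axis along the tube in the pushing direction (entry to tray), z up. A sprung strip in the bore's roof grips the slug and hangs 2 to 3 mm into the bore.
- bore_in (a point): Centre of the tube's entry mouth, on the bore axis; axes as those of the stand (x into the tube).
- bore_out (a point): Centre of the tube's exit mouth, on the bore axis, 100 mm from bore_in along the stand's x; axes as those of the stand.
- slug: Stuck brass slug, a cylinder 22 mm in diameter and 32 mm long, 40 to 85 g, lying in the bore with its axis (own x) along the tube; origin at its centre. It takes about 5 to 9 N to push along, all the way to the exit, and falls when more than half of it stands out.
- tray_in (a point): Centre of the floor of the dark steel catch tray, 124 x 114 mm inside (long side along the stand's x), walls 36 mm high, rubber mat 3 mm thick in it; fixed to the stand below the exit, its near wall 12 mm short of the exit mouth as seen from above. Axes as those of the stand.
- drift: Push-out drift: red square handle 22 x 22 x 100 mm, and in front of it an aluminium rod 14 mm in diameter and 150 mm long with a bevelled tip. 0.22 to 0.35 kg, balance point about 17 mm ahead of the handle's middle. Origin in the middle of the handle, on the rod's axis; own x axis points along the rod to the tip.
- drift_tip (a point): Tip of the drift's rod, on its axis, 200 mm ahead of the drift's origin.
- rest: Wooden rest, fixed: base 215 x 60 x 8 mm; a flared flat notch 42 mm behind its origin carries the handle, a V 130 mm ahead carries the rod; between them the handle is free beside and below. Cradles up to 52 mm wide, reach 64 mm above the bench. Origin on the bench below the drift's origin; x axis towards the rod's tip.
- rest_place (a point): Where the drift's origin lies when it is in the rest: 52 mm above the rest's origin; axes as those of the rest (x towards the rod's tip).
- coupling: Bystander: loose galvanised pipe coupling with green cap, 42 mm wide, 44 mm high; origin under its centre.
- offcut: Bystander: loose galvanised pipe offcut, 27 mm in diameter, 90 mm long, lying down along its own y; origin under its centre.

How it is judged:
On the way, in this order (a step that is already met when the one before it is completed fails the run):
1. the drift's rod has been pushed more than 60 mm into the bore from the entry end (x of drift_tip in the frame of bore_in between 0.06 and 0.145 m and y of drift_tip in the frame of bore_in between -0.012 and 0.012 m and z of drift_tip in the frame of bore_in between -0.012 and 0.012 m and angle between the x axis of drift and the x axis of stand, either way round below 0.15 rad), for 0.05 s.
2. the slug has dropped into the catch tray (x of slug in the frame of tray_in between -0.064 and 0.064 m and y of slug in the frame of tray_in between -0.059 and 0.059 m and height (world z) of slug below 0.035 m), for 0.2 s.
At the end, for the whole second after the job is handed in: Slug at rest on the tray floor; drift at rest in both cradles of its rest, rod forward as at the start (within 25 mm lengthwise, 8 mm sideways, 6 mm in height, 0.08 rad); coupling and offcut within 30 mm of where they were (all of step 2 and linear speed of slug below 0.03 m/s and x of drift in the frame of rest_place between -0.025 and 0.025 m and y of drift in the frame of rest_place between -0.008 and 0.008 m and z of drift in the frame of rest_place between -0.006 and 0.006 m and angle between the x axis of drift and the x axis of rest, either way round below 0.08 rad and x of drift_tip in the frame of rest_place above 0.15 m and linear speed of drift below 0.02 m/s); the robot touches nothing.
It fails at once if the pipe coupling is moved more than 30 mm (distance of coupling from where it was at the start of the episode above 0.03 m).
It fails at once if the pipe offcut is moved more than 30 mm (distance of offcut from where it was at the start of the episode above 0.03 m).
It also fails if it takes over 53 s, if anything falls off the work surface, if the arm or the gripper's body presses on something with over 40 N, if the wrist force passes 120 N, or if a joint passes its speed limit or range.

## Robot

A 7-joint arm with a two-finger parallel gripper is mounted at the origin on a cart in front of the work surface, level with it; the furniture and walls round the work are solid. World frame = base frame: x ahead of the robot, y to its left, z up, the work surface at z = 0. Lengths are in m, angles in rad, forces in N, time in s.
With the tool pointing down it reaches from about 0.4 to 0.925 m from the base axis. Payload 5.6 kg.
Tool frame: the origin (TCP) lies at the very end of the fingers, on their centre line; the grasp point (between the pads) lies robot.grasp_offset behind it (robot.grasp_offset is the distance from the TCP to the grasp point, in m); z points along the fingers, y is the line along which they close (so a half turn about z gives the same grasp; the last joint's range is limited). The gripper opens to 85 mm and grips with 20 to 120 N. Pads are 22 mm wide; open, the fingers measure 114 mm over their backs; the gripper's body (76 mm by 85 mm) begins 54 mm behind the grasp point. The pads swing forward as they close: fully open they stand 13 mm farther back than shut.
Start: joints at [1.301, 0.468, -0.012, 1.603, 0.006, 1.071, -0.056], TCP at [0.146, -0.633, 0.195] pointing down, gripper open.
Joint ranges: [-2.53, 2.53], [-0.31, 2.02], [-1.57, 1.55], [0.28, 2.44], [-1.29, 4.43], [0.15, 1.84], [-2.92, 2.92]. Speed limits (rad/s): [2.57, 2.57, 3.14, 3.14, 3.14, 3.14, 3.14].

## Interface

Orientations are given as a rotation vector (axis times angle).
In Python, from plant import robot, vision, order gives the robot as it stands.
- The arm moves only by the shell command python3 -m handwheel 'ROWS' [OPENING] [FORCE]. ROWS is JSON, a list that holds one entry, the list of rows, each a list of 6 numbers: the shift along the tool's x, y, z in units of 60 mm (1.0 is 60 mm), then the turn, a rotation vector about the tool's x, y, z in units of 5 degrees (1.0 is 5 degrees). In form: [[[tx, ty, tz, rx, ry, rz], ...]]. A call has 1 to 12 rows; each row shifts and turns the commanded pose from where the row before left it, along the tool's axes as they then stand; what a row does not reach is not made up. A row lasts 1/8 s, in which the tool goes at most 62.5 mm and 10.7 degrees, less where a joint would pass 70% of its speed; a pose out of reach is approached as far as the arm can. A call is refused whole if a number of a shift passes 1 or a number of a turn 1, either way. A call with a gripper value outside its range is refused whole. OPENING is the opening, from -1 (shut) to 1 (fully open), set as the call begins (- or left out, the last holds). The fingers move at their own pace and stop on an object; FORCE is the grip in N (left out, the last holds). Time passes only in rows, so rows that do not move let the fingers close. It gives the time, the measured TCP pose, the force, the opening and the grip force at its end, in the units of the state.
- robot.observe(): the state, without advancing time (a new reading comes with each control period).
- vision.capture(name): name is "side" or "top" or "wrist"; returns a dict with "image" (384x512x3 uint8, blue, green, red), "z_map" (384x512 float32, m along the optical axis (not along the pixel's ray), 0 where there is no reading), "fx", "fy", "cx", "cy" (pixels), "world_to_cam" (4x4, takes a point from world to camera coordinates). Camera axes: x right, y down, z forward; pixel columns grow to the right and rows downward; lengths in m; the calibration is good to about 2 mm. A picture is of the moment at which its call begins.
- order.sign_off(): hands the job in; it is judged then, once.
The state is a dict: "time_s": time; "joints": joint angles; "dq": joint speeds; "joint_torque": joint torques, N m; "tool_pos": TCP position; "eef_rot": TCP orientation; "force": force on the tool from outside, world axes, zero at the start; "wrist_torque": the same for the moment, N m; "grip_width": finger opening in m; "grasp_force": force on a finger pad.
Only numpy, scipy, OpenCV 4.12 (cv2) and the standard library are available. Lean on these libraries where they do the work, as an engineer would, in place of code of your own. Each camera call takes 0.05 s, during which the arm holds its last target. There are 200 camera calls.

## Working session

There is one attempt and no reset: what is moved stays moved. The work goes in short steps, Python scripts to look and compute and a shell command to move; the robot and the scene stay as the last step left them, time stands still between calls to the robot, and variables do not carry over. Pictures are saved under pics/ and viewed, at most 10 in all, crops included, and the job is handed in when it is done.

```bash
ls; mkdir -p pics
cat > h.py <<'E'
import numpy as np, cv2
from scipy.spatial.transform import Rotation as R
from plant import robot, vision, order
def cap(n,f=None):
    c=vision.capture(n)
    if f: cv2.imwrite('pics/'+f,c['image'])
    return c
def cloud(c):
    z=c['z_map']; v,u=np.mgrid[:z.shape[0],:z.shape[1]]
    P=np.stack([(u-c['cx'])/c['fx']*z,(v-c['cy'])/c['fy']*z,z],-1)
    M=np.linalg.inv(c['world_to_cam']); W=P@M[:3,:3].T+M[:3,3]
    W[z==0]=np.nan
    return W
E
python3 - <<'E'
from h import *
import pickle
print(robot.grasp_offset, robot.observe())
d={}
for n in('top','side'):
    d[n]=cap(n); 
pickle.dump(d,open('c.pkl','wb'))
im=np.vstack([d['top']['image'],d['side']['image']])
cv2.imwrite('pics/a.png',cv2.resize(d['top']['image'],(800,600)));cv2.imwrite('pics/b.png',cv2.resize(d['side']['image'],(800,600)))
for n in d: print(np.linalg.inv(d[n]['world_to_cam']).round(3),d[n]['fx'])
E
```

```text
pics
0.0187 {'time_s': 0.0, 'joints': array([ 1.30101946,  0.46840014, -0.01160847,  1.60362226,  0.00602282,
        1.07137744, -0.0562964 ]), 'dq': array([-0.00063102, -0.00046955,  0.00047496, -0.00023318,  0.0005857 ,
       -0.00042362, -0.00091612]), 'joint_torque': array([-4.28306903e-04, -5.32385087e+01,  2.15738296e-02, -2.51306337e+01,
        1.14575299e-02,  7.88146601e-03, -1.70786222e-05]), 'tool_pos': array([ 0.1459323 , -0.63277529,  0.19422405]), 'eef_rot': array([-3.11969759e+00, -3.55191319e-01,  5.33948042e-04]), 'force': array([ 0.41734229,  1.01710462, -0.3362206 ]), 'wrist_torque': array([0.00013825, 0.03558078, 0.00975762]), 'grasp_force': 0.0, 'grip_width': 0.08536885221483073}
[[ 0.006 -0.993  0.117  0.476]
 [-1.    -0.008 -0.019  0.078]
 [ 0.02  -0.117 -0.993  0.945]
 [ 0.     0.     0.     1.   ]] 347.1102426266979
[[ 1.     0.005 -0.018  0.596]
 [ 0.018 -0.409  0.912 -0.775]
 [-0.003 -0.912 -0.409  0.436]
 [ 0.     0.     0.     1.   ]] 351.8938574737794
```

View pics/a.png

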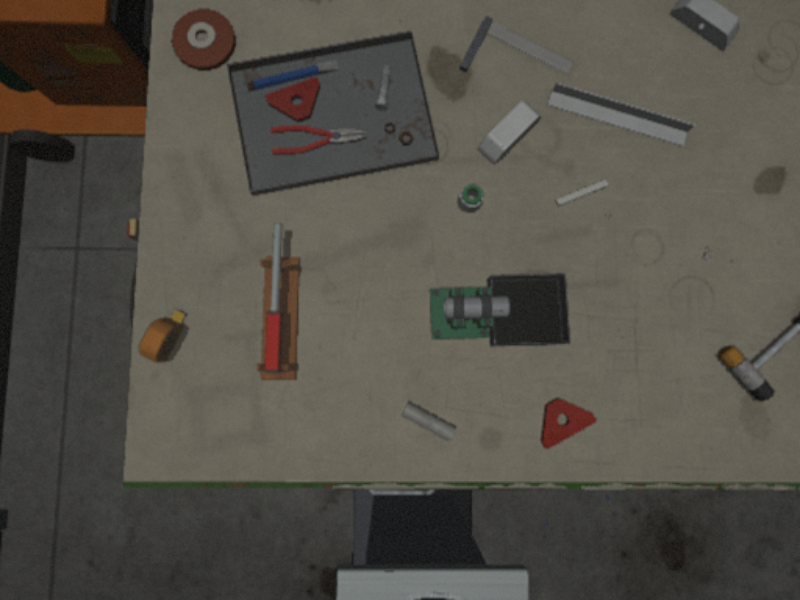

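View pics/b.png

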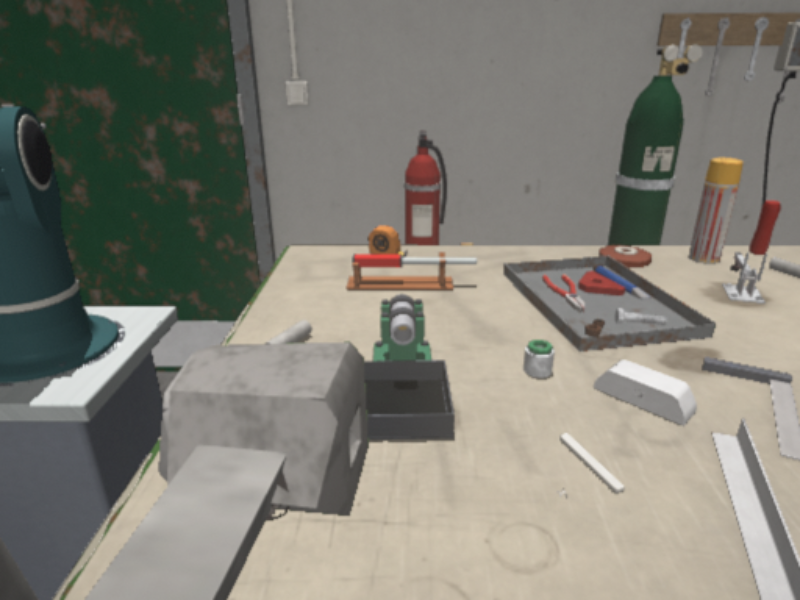

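The top view (800 px scale) shows the drift lying with its handle at (273,340) and tip at (278,225), so its rod points to +x. The stand's tube runs from the entry at (446,308) to the exit at (509,305), pushing along −y, with the tray at (530,310). The coupling is at (471,197) and the offcut at (430,420). The side view confirms this. Next I get positions from depth.

Run:
```python
from h import *
import pickle
d=pickle.load(open('c.pkl','rb'));c=d['top'];W=cloud(c);im=c['image'].astype(int)
def box(u0,u1,v0,v1,z0,z1,extra=None):
    s=.64; m=np.zeros(W.shape[:2],bool); m[int(v0*s):int(v1*s),int(u0*s):int(u1*s)]=1
    m&=(W[...,2]>z0)&(W[...,2]<z1)
    if extra is not None:m&=extra
    return W[m]
def rep(n,P):
    q=P[:,:2]; mu=q.mean(0); a=np.linalg.svd(q-mu,full_matrices=False)[2][0]
    t=(q-mu)@a; w=(q-mu)@[-a[1],a[0]]
    print(n,len(q),'c',mu.round(4),'dir',a.round(3),'t',np.percentile(t,[0,2,98,100]).round(4),'w',np.percentile(w,[2,98]).round(4),'ends',(mu+a*t.min()).round(4),(mu+a*t.max()).round(4),'z',np.percentile(P[:,2],[5,50,95]).round(4))
red=(im[...,2]>120)&(im[...,1]<70)
rep('handle',box(255,300,300,375,.05,.08,red))
rep('rod',box(255,300,215,305,.045,.08))
rep('drift+cradle',box(255,305,215,385,.045,.08))
rep('restbase',box(250,305,250,385,.003,.015))
rep('tube',box(425,515,290,325,.09,.104))
rep('tubecl',box(425,515,270,340,.102,.115))
rep('tray rim',box(485,580,265,355,.03,.045))
rep('base',box(425,515,280,345,.006,.014))
rep('coupl',box(455,490,180,215,.03,.06));rep('offcut',box(400,460,400,440,.015,.04))
```

```text
handle 244 c [0.5241 0.2657] dir [-1.     0.003] t [-0.0442 -0.0417  0.0419  0.042 ] w [-0.0086  0.0083] ends [0.5684 0.2656] [0.4822 0.2658] z [0.0597 0.062  0.0648]
rod 348 c [0.6536 0.2652] dir [-1.     0.002] t [-0.0702 -0.067   0.0644  0.067 ] w [-0.0223  0.021 ] ends [0.7238 0.265 ] [0.5866 0.2653] z [0.0519 0.0571 0.061 ]
drift+cradle 779 c [0.5824 0.2651] dir [-1.     0.002] t [-0.1414 -0.1331  0.1027  0.1052] w [-0.0218  0.0201] ends [0.7238 0.2648] [0.4771 0.2653] z [0.0514 0.0592 0.0637]
restbase 1087 c [0.5697 0.2599] dir [-1.    -0.002] t [-0.1154 -0.1037  0.1054  0.1136] w [-0.035   0.0235] ends [0.685  0.2601] [0.456  0.2597] z [0.0046 0.0071 0.01  ]
tube 601 c [ 0.5798 -0.0602] dir [ 0.033 -0.999] t [-0.0481 -0.0455  0.0493  0.0516] w [-0.0268  0.0268] ends [ 0.5782 -0.0122] [ 0.5815 -0.1117] z [0.0921 0.0986 0.1032]
tubecl 170 c [ 0.5812 -0.0601] dir [-0.033  0.999] t [-0.0504 -0.0477  0.0359  0.0361] w [-0.0129  0.0126] ends [ 0.5828 -0.1105] [ 0.58  -0.024] z [0.1022 0.1038 0.1067]
tray rim 237 c [ 0.5828 -0.1685] dir [ 0.427 -0.904] t [-0.0875 -0.0846  0.0722  0.0771] w [-0.0698  0.0807] ends [ 0.5454 -0.0894] [ 0.6157 -0.2383] z [0.0312 0.035  0.0382]
base 727 c [ 0.575  -0.0526] dir [-0.03  1.  ] t [-0.0898 -0.0863  0.0561  0.0574] w [-0.0553  0.0396] ends [ 0.5778 -0.1424] [0.5733 0.0048] z [0.0064 0.0091 0.0124]
coupl 157 c [ 0.78   -0.0626] dir [-0.768 -0.64 ] t [-0.0216 -0.0202  0.0185  0.0195] w [-0.0169  0.0217] ends [ 0.7966 -0.0488] [ 0.765  -0.0751] z [0.0326 0.0418 0.0459]
offcut 345 c [0.3959 0.0091] dir [0.462 0.887] t [-0.0452 -0.043   0.0431  0.0443] w [-0.0122  0.0128] ends [ 0.375 -0.031] [0.4164 0.0484] z [0.0179 0.0239 0.0276]
```

```bash
cat >> h.py <<'E'
def plan(pos,rot,wps):
    """wps: list of (target pos or None, yaw deg or None, n rows). Prints a constant row for each (shift only or turn only)."""
    p=np.array(pos,float); r=R.from_rotvec(rot)
    for q,yaw,n in wps:
        if q is not None:
            t=r.inv().apply(np.array(q)-p)/.06/n
            print(n,'x shift',t.round(3)); p=p+r.apply(t.round(2)*.06*n)
        if yaw is not None:
            T=R.from_euler('z',yaw,degrees=True)*R.from_matrix(np.diag([1.,-1,-1]))
            t=np.degrees((r.inv()*T).as_rotvec())/5/n
            print(n,'x turn',t.round(3)); r=r*R.from_rotvec(np.radians(t.round(2)*5*n))
    print('end',p.round(4))
def st():
    o=robot.observe(); M=R.from_rotvec(o['eef_rot']).as_matrix()
    print('t',round(o['time_s'],2),'p',o['tool_pos'].round(4),'yaw',np.degrees(np.arctan2(M[1,0],M[0,0])).round(2),'z',M[:,2].round(4),'F',o['force'].round(1),'grip',round(o['grip_width'],4),round(o['grasp_force'],1),'q',o['joints'].round(2))
    return o
E
python3 - <<'E'
from h import *
o=st()
plan(o['tool_pos'],o['eef_rot'],[((.54,0,.26),None,18),((.54,.2655,.2),None,6),(None,180,34)])
E
```

```text
t 0.1 p [ 0.1459 -0.6328  0.1943] yaw 12.99 z [-5.0e-04  1.5e-03 -1.0e+00] F [-0.5 -1.4 -0.4] grip 0.0849 0.0 q [ 1.3   0.47 -0.01  1.6   0.01  1.07 -0.06]
18 x shift [ 0.487 -0.489 -0.06 ]
6 x shift [ 0.157 -0.716  0.167]
34 x turn [-0.    -0.001 -0.982]
end [0.5405 0.2673 0.1991]
```

```bash
python3 -m handwheel '[[[0.49,-0.49,-0.06,0,0,0],[0.49,-0.49,-0.06,0,0,0],[0.49,-0.49,-0.06,0,0,0],[0.49,-0.49,-0.06,0,0,0],[0.49,-0.49,-0.06,0,0,0],[0.49,-0.49,-0.06,0,0,0],[0.49,-0.49,-0.06,0,0,0],[0.49,-0.49,-0.06,0,0,0],[0.49,-0.49,-0.06,0,0,0]]]' 1 && python3 -m handwheel '[[[0.49,-0.49,-0.06,0,0,0],[0.49,-0.49,-0.06,0,0,0],[0.49,-0.49,-0.06,0,0,0],[0.49,-0.49,-0.06,0,0,0],[0.49,-0.49,-0.06,0,0,0],[0.49,-0.49,-0.06,0,0,0],[0.49,-0.49,-0.06,0,0,0],[0.49,-0.49,-0.06,0,0,0],[0.49,-0.49,-0.06,0,0,0]]]'
```

```text
time_s: 1.23
tool_pos: [0.3449, -0.3147, 0.2275]
eef_rot: [-3.121, -0.355, 0.0]
force: [0.6, 0.0, -0.5]
grip_width: 0.0856
grasp_force: 0.0
time_s: 2.35
tool_pos: [0.5431, 0.0023, 0.2598]
eef_rot: [3.121, 0.355, -0.001]
force: [1.6, -0.4, -0.4]
grip_width: 0.0855
grasp_force: 0.0
```

```bash
python3 -m handwheel '[[[0.16,-0.72,0.17,0,0,0],[0.16,-0.72,0.17,0,0,0],[0.16,-0.72,0.17,0,0,0],[0.16,-0.72,0.17,0,0,0],[0.16,-0.72,0.17,0,0,0],[0.16,-0.72,0.17,0,0,0],[0,0,0,0,0,-1],[0,0,0,0,0,-1],[0,0,0,0,0,-1],[0,0,0,0,0,-1],[0,0,0,0,0,-1],[0,0,0,0,0,-1]]]' && python3 -m handwheel '[[[0,0,0,0,0,-1],[0,0,0,0,0,-1],[0,0,0,0,0,-1],[0,0,0,0,0,-1],[0,0,0,0,0,-1],[0,0,0,0,0,-1],[0,0,0,0,0,-1],[0,0,0,0,0,-1],[0,0,0,0,0,-1],[0,0,0,0,0,-1],[0,0,0,0,0,-1],[0,0,0,0,0,-1]]]' && python3 -m handwheel '[[[0,0,0,0,0,-1],[0,0,0,0,0,-1],[0,0,0,0,0,-1],[0,0,0,0,0,-1],[0,0,0,0,0,-1],[0,0,0,0,0,-1],[0,0,0,0,0,-1],[0,0,0,0,0,-1],[0,0,0,0,0,-1],[0,0,0,0,0,-1],[0,0,0,0,0,-1],[0,0,0,0,0,-1]]]'
python3 - <<'E'
from h import *
o=st()
plan(o['tool_pos'],o['eef_rot'],[(None,180,4),((.54,.2655,.08),None,6),((.54,.2655,.033),None,6)])
c=cap('wrist'); cv2.imwrite('pics/w1.png',c['image'])
W=cloud(c);im=c['image'].astype(int)
m=(im[...,2]>110)&(im[...,1]<70)&(W[...,2]>.055)&(W[...,2]<.075)&(abs(W[...,1]-.265)<.03)
P=W[m]; print(m.sum(),P.mean(0),np.percentile(P,[2,98],axis=0))
m=(W[...,2]>.05)&(W[...,2]<.066)&(W[...,0]>.67)&(abs(W[...,1]-.265)<.03)
P=W[m]; print(m.sum(),P.mean(0) if m.any() else 0, np.percentile(P,[2,98],axis=0) if m.any() else 0)
E
```

```text
time_s: 3.85
tool_pos: [0.5404, 0.2665, 0.1983]
eef_rot: [2.921, 1.155, -0.002]
force: [0.8, -0.4, 0.4]
grip_width: 0.0857
grasp_force: 0.0
time_s: 5.35
tool_pos: [0.5405, 0.2664, 0.1983]
eef_rot: [-1.952, -2.461, 0.001]
force: [0.3, -0.5, 0.1]
grip_width: 0.0854
grasp_force: 0.0
time_s: 6.85
tool_pos: [0.5405, 0.2664, 0.1982]
eef_rot: [-0.46, -3.107, 0.001]
force: [-0.2, 0.4, -0.5]
grip_width: 0.0853
grasp_force: 0.0
t 6.85 p [0.5405 0.2664 0.1982] yaw 163.14 z [-8.e-04 -6.e-04 -1.e+00] F [-0.2  0.4 -0.5] grip 0.0853 0.0 q [ 0.25  0.68 -1.13  1.67  0.64  1.22  0.25]
4 x turn [-0.002 -0.002 -0.843]
6 x shift [ 0.001 -0.002  0.328]
6 x shift [ 0.001 -0.002  0.129]
end [0.5404 0.2663 0.0326]
1772 [0.52142283 0.26493507 0.06327029] [[0.48066566 0.25441647 0.06092124]
 [0.56689491 0.27523042 0.06492011]]
416 [0.69548338 0.26422449 0.05782388] [[0.67094526 0.25729138 0.05297133]
 [0.72097828 0.27060314 0.06031228]]
```

```bash
python3 -m handwheel '[[[0,0,0,0,0,-0.84],[0,0,0,0,0,-0.84],[0,0,0,0,0,-0.84],[0,0,0,0,0,-0.84],[0,-0.02,0.4,0,0,0],[0,0,0.4,0,0,0],[0,0,0.4,0,0,0],[0,0,0.4,0,0,0],[0,0,0.4,0,0,0],[0,0,0.4,0,0,0],[0,0,0.35,0,0,0],[0,0,0,0,0,0]]]'
python3 - <<'E'
from h import *
o=st(); cap('wrist','w2.png')
E
```

```text
time_s: 8.4
tool_pos: [0.5397, 0.265, 0.0318]
eef_rot: [-0.005, -3.139, 0.002]
force: [-0.6, 0.4, -0.8]
grip_width: 0.0853
grasp_force: 0.0
t 8.4 p [0.5397 0.265  0.0318] yaw 179.8 z [-0.0027 -0.0013 -1.    ] F [-0.6  0.4 -0.8] grip 0.0853 0.0 q [ 0.19  0.88 -1.02  1.78  0.89  1.01  0.38]
```

View pics/w2.png

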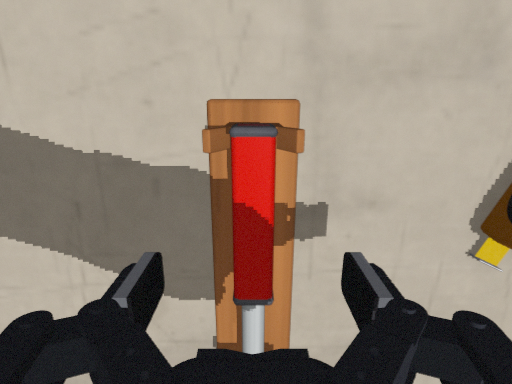

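The wrist view shows the handle centred at u≈253 between the fingertips (163 and 342), and the fingers are clear of the rest. I can close now.

```bash
python3 -m handwheel '[[[0,0,0,0,0,0],[0,0,0,0,0,0],[0,0,0,0,0,0],[0,0,0,0,0,0],[0,0,0,0,0,0],[0,0,0,0,0,0]]]' -1 70; python3 -c "
from h import *
st()"
```

```text
time_s: 9.2
tool_pos: [0.5406, 0.2655, 0.0337]
eef_rot: [-0.006, -3.142, 0.0]
force: [-0.1, -0.6, -0.8]
grip_width: -0.0004
grasp_force: 0.0
t 9.2 p [0.5406 0.2655 0.0337] yaw 179.79 z [-0.e+00 -1.e-04 -1.e+00] F [-0.1 -0.6 -0.8] grip -0.0004 0.0 q [ 0.19  0.88 -1.02  1.78  0.89  1.01  0.38]
```

Run:
```python
from h import *
cap('wrist','w3.png'); c=cap('side'); 
cv2.imwrite('pics/s3.png',cv2.resize(c['image'][120:220,180:340],(800,500)))
```

```text
(no output)
```

View pics/w3.png

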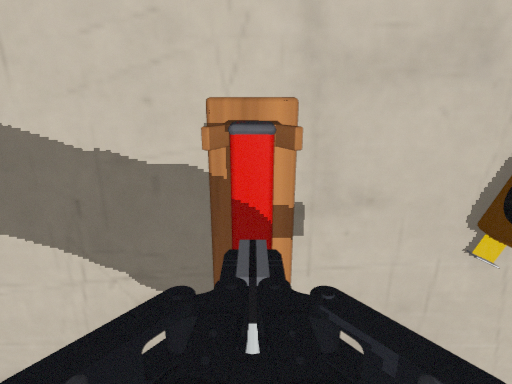

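View pics/s3.png

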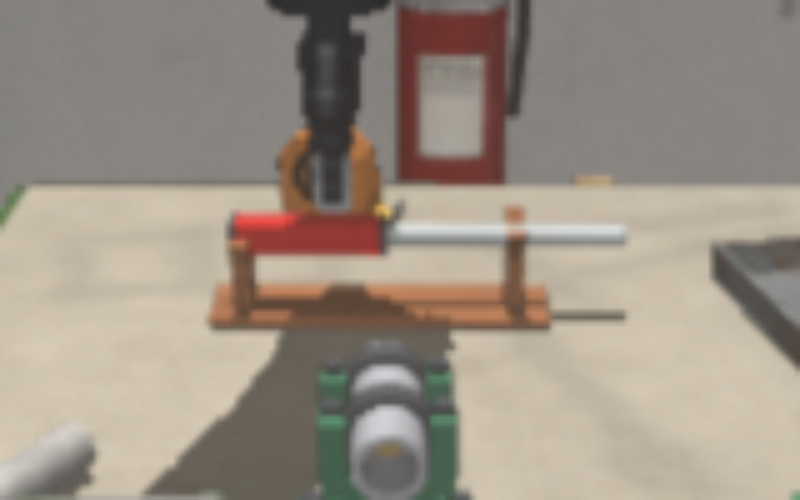

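The fingers shut just above the handle instead of around it: in the side crop the fingertips end at (330,205), level with the handle's top. I'll measure the real fingertip height from depth.

Run:
```python
from h import *
c=cap('side');W=cloud(c)
for u in (240,243,246,249,252):
    print(u,[(v,W[v,u].round(3).tolist()) for v in range(148,172,3)])
p=c['world_to_cam']@np.array([.5406,.2655,.0337,1]);print('TCP pixel',c['fx']*p[0]/p[2]+c['cx'],c['fy']*p[1]/p[2]+c['cy'])
W=cloud(cap('top')); m=(W[...,2]>.1)&(W[...,0]<.75)&(abs(W[...,1]-.265)<.15); 
W2=cloud(cap('wrist')); m=(W2[...,2]>.03)&(W2[...,2]<.12)&(abs(W2[...,1]-.265)<.03)&(W2[...,0]>.5)
for v in range(240,384,12): print(v,W2[v,253].round(3))
print(robot.grasp_offset)
```

```text
240 [(148, [0.508, 0.449, 0.056]), (151, [0.508, 0.443, 0.046]), (154, [0.507, 0.448, 0.034]), (157, [0.507, 0.449, 0.022]), (160, [0.506, 0.45, 0.01]), (163, [0.52, 0.264, 0.065]), (166, [0.52, 0.256, 0.058]), (169, [0.52, 0.253, 0.048])]
243 [(148, [0.532, 0.233, 0.123]), (151, [0.53, 0.261, 0.105]), (154, [0.53, 0.256, 0.097]), (157, [0.53, 0.258, 0.086]), (160, [0.53, 0.257, 0.077]), (163, [0.529, 0.262, 0.065]), (166, [0.529, 0.255, 0.058]), (169, [0.529, 0.251, 0.049])]
246 [(148, [0.541, 0.235, 0.122]), (151, [0.54, 0.254, 0.107]), (154, [0.54, 0.249, 0.099]), (157, [0.539, 0.256, 0.087]), (160, [0.539, 0.256, 0.077]), (163, [0.538, 0.264, 0.065]), (166, [0.539, 0.256, 0.058]), (169, [0.539, 0.255, 0.048])]
249 [(148, [0.55, 0.227, 0.125]), (151, [0.549, 0.26, 0.105]), (154, [0.549, 0.256, 0.097]), (157, [0.548, 0.258, 0.086]), (160, [0.548, 0.261, 0.075]), (163, [0.548, 0.261, 0.065]), (166, [0.548, 0.251, 0.059]), (169, [0.548, 0.256, 0.048])]
252 [(148, [0.551, 0.448, 0.056]), (151, [0.551, 0.435, 0.049]), (154, [0.551, 0.437, 0.037]), (157, [0.551, 0.43, 0.028]), (160, [0.551, 0.433, 0.016]), (163, [0.557, 0.26, 0.066]), (166, [0.558, 0.252, 0.059]), (169, [0.557, 0.253, 0.049])]
TCP pixel 246.8775371226897 172.04786760506803
240 [0.53  0.265 0.075]
252 [0.53  0.265 0.087]
264 [0.53  0.265 0.098]
276 [0.529 0.265 0.108]
288 [0.534 0.265 0.108]
300 [0.54  0.265 0.108]
312 [0.546 0.265 0.108]
324 [0.593 0.265 0.059]
336 [0.602 0.265 0.059]
348 [0.61  0.265 0.061]
360 [0.53  0.265 0.148]
372 [0.529 0.265 0.152]
0.0187
```

Run:
```python
from h import *
W=cloud(cap('wrist'))
print([(v,W[v,246].round(3).tolist()) for v in range(230,246,2)])
W=cloud(cap('side'))
for u in (244,246,248): print([(v,W[v,u].round(3).tolist()) for v in range(158,166)])
st()
```

```text
[(230, [0.529, 0.262, 0.064]), (232, [0.53, 0.262, 0.063]), (234, [0.532, 0.262, 0.062]), (236, [0.533, 0.262, 0.063]), (238, [0.534, 0.262, 0.063]), (240, [0.53, 0.262, 0.074]), (242, [0.529, 0.262, 0.078]), (244, [0.53, 0.262, 0.079])]
[(158, [0.533, 0.253, 0.085]), (159, [0.533, 0.253, 0.081]), (160, [0.533, 0.251, 0.079]), (161, [0.533, 0.26, 0.072]), (162, [0.532, 0.268, 0.066]), (163, [0.532, 0.264, 0.065]), (164, [0.533, 0.255, 0.065]), (165, [0.533, 0.252, 0.062])]
[(158, [0.539, 0.251, 0.085]), (159, [0.539, 0.249, 0.083]), (160, [0.539, 0.25, 0.079]), (161, [0.539, 0.257, 0.073]), (162, [0.529, 0.436, 0.007]), (163, [0.538, 0.263, 0.065]), (164, [0.539, 0.255, 0.065]), (165, [0.539, 0.255, 0.061])]
[(158, [0.545, 0.252, 0.085]), (159, [0.545, 0.251, 0.082]), (160, [0.545, 0.255, 0.078]), (161, [0.545, 0.259, 0.073]), (162, [0.536, 0.435, 0.008]), (163, [0.545, 0.264, 0.065]), (164, [0.545, 0.257, 0.064]), (165, [0.545, 0.255, 0.061])]
t 9.55 p [0.5406 0.2656 0.0337] yaw 179.79 z [-1.e-04  0.e+00 -1.e+00] F [-1.2  0.3 -0.5] grip -0.0005 0.0 q [ 0.19  0.88 -1.02  1.78  0.89  1.01  0.38]
```

Depth puts the closed fingertips at z≈0.072, while the state reports 0.034. The reported TCP height is therefore about 38 mm too low, and x and y agree. I'll open, lower by that amount, check, and then close.

```bash
python3 -m handwheel '[[[0,0,0,0,0,0],[0,0,0,0,0,0],[0,0,0,0,0,0],[0,0,0,0,0,0],[0,0,0.2,0,0,0],[0,0,0.2,0,0,0],[0,0,0.2,0,0,0],[0,0,0.03,0,0,0]]]' 1 
python3 -m handwheel '[[[0,0,0,0,0,0],[0,0,0,0,0,0],[0,0,0,0,0,0],[0,0,0,0,0,0],[0,0,0,0,0,0]]]' -1 70
python3 - <<'E'
from h import *
o=st()
W=cloud(cap('side'))
for u in (246,): print([(v,W[v,u].round(3).tolist()) for v in range(160,185,2)])
E
```

```text
time_s: 10.55
tool_pos: [0.5399, 0.2651, -0.0055]
eef_rot: [-0.005, -3.14, 0.001]
force: [0.0, -0.0, 0.7]
grip_width: 0.0856
grasp_force: 0.0
time_s: 11.18
tool_pos: [0.541, 0.2655, -0.0036]
eef_rot: [0.006, 3.141, -0.0]
force: [-1.4, -1.5, 4.2]
grip_width: 0.0207
grasp_force: 68.7
t 11.18 p [ 0.541   0.2655 -0.0036] yaw 179.77 z [ 6.e-04 -1.e-04 -1.e+00] F [-1.4 -1.5  4.2] grip 0.0207 68.7 q [ 0.16  0.93 -0.97  1.79  0.94  0.96  0.35]
[(160, [0.541, 0.22, 0.09]), (162, [0.54, 0.227, 0.081]), (164, [0.54, 0.242, 0.069]), (166, [0.539, 0.243, 0.062]), (168, [0.539, 0.244, 0.055]), (170, [0.539, 0.249, 0.047]), (172, [0.539, 0.247, 0.041]), (174, [0.534, 0.325, 0.004]), (176, [0.536, 0.289, 0.011]), (178, [0.537, 0.271, 0.011]), (180, [0.538, 0.26, 0.009]), (182, [0.539, 0.242, 0.01]), (184, [0.539, 0.234, 0.006])]
```

```bash
python3 -m handwheel '[[[0,0,-0.1,0,0,0],[0,0,-0.3,0,0,0],[0,0,-0.35,0,0,0],[0,0,-0.35,0,0,0],[0,0,-0.35,0,0,0],[0,0,-0.2,0,0,0],[0,0,0,0,0,0.6],[0,0,0,0,0,1],[0,0,0,0,0,1],[0,0,0,0,0,1],[0,0,0,0,0,1],[0,0,0,0,0,1]]]' && python3 -m handwheel '[[[0,0,0,0,0,1],[0,0,0,0,0,1],[0,0,0,0,0,1],[0,0,0,0,0,1],[0,0,0,0,0,1],[0,0,0,0,0,1],[0,0,0,0,0,1],[0,0,0,0,0,1],[0,0,0,0,0,1],[0,0,0,0,0,1],[0,0,0,0,0,1],[0,0,0,0,0,1]]]'
cat >> h.py <<'E'
def drift(c,g):
    "rod axis seen by camera: points in a band around the expected rod, ahead of the gripper g (x,y,z of handle axis), pushing -y"
    W=cloud(c); m=(abs(W[...,0]-g[0])<.045)&(W[...,1]<g[1]-.045)&(W[...,1]>g[1]-.2)&(abs(W[...,2]-g[2])<.05)&(W[...,2]>.02)
    return W[m],m
E
python3 - <<'E'
from h import *
o=st(); g=o['tool_pos']+[0,0,.038+.0187]
print('handle axis z by pose',g[2])
for n in('top','side'):
    c=cap(n); P,m=drift(c,g); print(n,m.sum())
    if m.sum()>20:
        for a in np.arange(g[1]-.2,g[1]-.04,.02):
            q=P[(P[:,1]>a)&(P[:,1]<a+.02)]
            if len(q)>4: print((a+.01).round(3),'x',np.percentile(q[:,0],[5,50,95]).round(4),'z',np.percentile(q[:,2],[5,50,95]).round(4),len(q))
        print('ymin',P[:,1].min())
    cv2.imwrite(f'pics/r_{n}.png',cv2.resize(c['image'][100:300,100:370],(800,592)))
E
```

```text
time_s: 12.72
tool_pos: [0.5404, 0.2654, 0.0951]
eef_rot: [-0.77, -3.045, 0.001]
force: [-0.0, 0.1, -2.0]
grip_width: 0.0209
grasp_force: 68.5
time_s: 14.22
tool_pos: [0.5403, 0.2656, 0.0951]
eef_rot: [-2.189, -2.253, 0.001]
force: [0.1, 0.9, -2.4]
grip_width: 0.0209
grasp_force: 68.5
t 14.22 p [0.5403 0.2656 0.0951] yaw 91.65 z [-6.e-04 -0.e+00 -1.e+00] F [ 0.1  0.9 -2.4] grip 0.0209 68.5 q [ 0.04  0.65 -0.76  1.77  0.54  0.95 -0.92]
handle axis z by pose 0.1518017235056635
top 361
0.076 x [0.5419 0.546  0.5506] z [0.1508 0.1552 0.1558] 5
0.096 x [0.5393 0.5447 0.5506] z [0.1516 0.1562 0.158 ] 54
0.116 x [0.5392 0.5446 0.5505] z [0.1511 0.1555 0.1582] 48
0.136 x [0.5389 0.5444 0.5504] z [0.1525 0.1554 0.1578] 54
0.156 x [0.5387 0.5442 0.5503] z [0.1522 0.1556 0.1587] 54
0.176 x [0.5365 0.543  0.5504] z [0.1499 0.1554 0.1577] 59
0.196 x [0.5363 0.5417 0.5476] z [0.1509 0.1554 0.1579] 52
0.216 x [0.5362 0.5426 0.5475] z [0.1518 0.1558 0.1577] 35
ymin 0.08500342897511594
side 92
0.076 x [0.5385 0.5436 0.5488] z [0.1483 0.1538 0.1582] 20
0.096 x [0.538  0.5433 0.5483] z [0.156  0.158  0.1589] 11
0.116 x [0.5365 0.5422 0.5474] z [0.1561 0.1584 0.16  ] 13
0.136 x [0.5365 0.5409 0.5466] z [0.1559 0.1582 0.1597] 10
0.156 x [0.5356 0.5427 0.5478] z [0.1528 0.1576 0.1592] 11
0.176 x [0.536  0.5417 0.547 ] z [0.1538 0.1579 0.1593] 11
0.196 x [0.5347 0.5419 0.5464] z [0.155  0.1574 0.1594] 10
0.216 x [0.5344 0.5384 0.5446] z [0.1556 0.1581 0.1593] 6
ymin 0.07832199383333294
```

View pics/r_top.png

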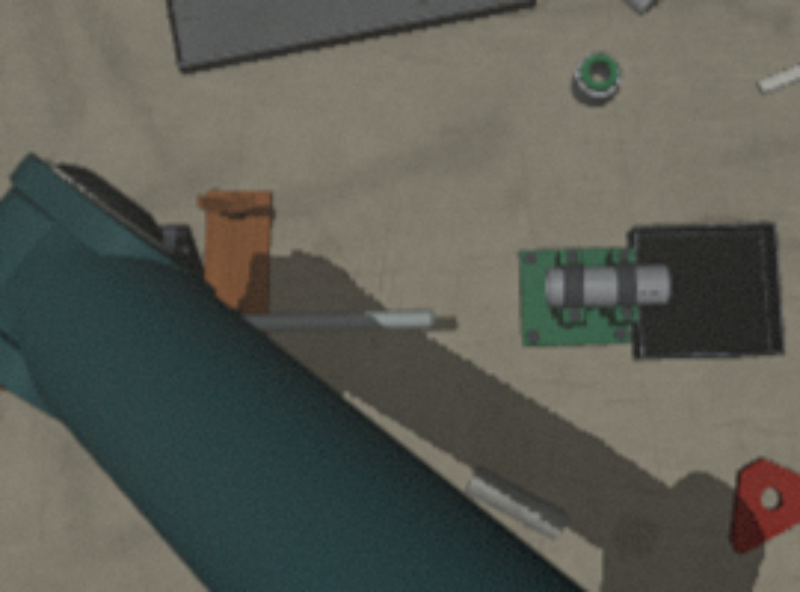

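The rod is level and parallel to the tube, with its tip at about (432,318) in the crop, clear of the tube entry at (547,287). Next I refine the tube line using the same camera.

Run:
```python
from h import *
import pickle
d=pickle.load(open('c.pkl','rb'))
W2=cloud(cap('top'))
for nm,W in(('old',cloud(d['top'])),('now',W2)):
    for a in np.arange(-.115,-.005,.01):
        q=W[(W[...,1]>a)&(W[...,1]<a+.01)&(abs(W[...,0]-.58)<.024)&(W[...,2]>.084)]
        if len(q)>5: print(nm,(a+.005).round(3),'x',np.percentile(q[:,0],[3,50,97]).round(4),'mid',((q[:,0].min()+q[:,0].max())/2).round(4),'zmax',np.percentile(q[:,2],90).round(4),len(q))
```

```text
old -0.11 x [0.5681 0.5818 0.5983] mid 0.5832 zmax 0.1027 37
old -0.1 x [0.5671 0.5818 0.5981] mid 0.5822 zmax 0.1021 53
old -0.09 x [0.566  0.5815 0.598 ] mid 0.582 zmax 0.1023 56
old -0.08 x [0.5574 0.5787 0.6021] mid 0.5798 zmax 0.1059 72
old -0.07 x [0.5574 0.5789 0.6024] mid 0.5798 zmax 0.105 81
old -0.06 x [0.5654 0.579  0.5947] mid 0.5801 zmax 0.1022 52
old -0.05 x [0.5652 0.579  0.5947] mid 0.5799 zmax 0.1019 51
old -0.04 x [0.5576 0.5787 0.6021] mid 0.5796 zmax 0.1055 65
old -0.03 x [0.5571 0.5784 0.6036] mid 0.5803 zmax 0.1055 82
old -0.02 x [0.5641 0.5798 0.6008] mid 0.5802 zmax 0.1033 66
old -0.01 x [0.5661 0.5789 0.5939] mid 0.5799 zmax 0.1013 19
now -0.11 x [0.568  0.582  0.5982] mid 0.5831 zmax 0.1019 37
now -0.1 x [0.568  0.5819 0.5981] mid 0.5823 zmax 0.1013 53
now -0.09 x [0.5659 0.5816 0.5981] mid 0.5821 zmax 0.1014 55
now -0.08 x [0.5574 0.5787 0.6019] mid 0.58 zmax 0.1057 72
now -0.07 x [0.5576 0.5787 0.6024] mid 0.5804 zmax 0.1055 82
now -0.06 x [0.5655 0.579  0.5946] mid 0.58 zmax 0.1019 52
now -0.05 x [0.5653 0.5789 0.5948] mid 0.58 zmax 0.1021 53
now -0.04 x [0.5575 0.579  0.6021] mid 0.5797 zmax 0.1055 63
now -0.03 x [0.557  0.5781 0.6018] mid 0.5804 zmax 0.1061 80
now -0.02 x [0.5637 0.5789 0.6002] mid 0.58 zmax 0.103 64
now -0.01 x [0.5661 0.5788 0.5928] mid 0.5798 zmax 0.1019 21
```

```bash
python3 -m handwheel '[[[0,0.13,0.27,0,0,0],[0,0.13,0.27,0,0,0],[0,0.13,0.28,0,0,0],[0,0.135,0.28,0,0,0],[-0.28,0,0,0,0,0],[-0.28,0,0,0,0,0],[-0.28,0,0,0,0,0],[0,0,0,0,0,0]]]'
python3 - <<'E'
from h import *
o=st(); g=o['tool_pos']+[0,0,.038+.0187]
print('handle axis z by pose',g[2])
for n in('top','side'):
    c=cap(n); P,m=drift(c,g); print(n,m.sum())
    P=P[P[:,1]>.008]
    for a in np.arange(0.01,g[1]-.04,.02):
        q=P[(P[:,1]>a)&(P[:,1]<a+.02)]
        if len(q)>4: print((a+.01).round(3),'x',np.percentile(q[:,0],[3,50,97]).round(4),'z',np.percentile(q[:,2],[5,50,95]).round(4),len(q))
    print('ymin',P[:,1].min())
    M=c['world_to_cam']; px=lambda p:(M@np.append(p,1))
    for p in ([.5793,-.011,.085],[.578,.03,.085]):
        k=px(p); print('px',c['fx']*k[0]/k[2]+c['cx'],c['fy']*k[1]/k[2]+c['cy'])
    im=c['image'][150:250,200:360] if n=='top' else c['image'][150:250,190:350]
    cv2.imwrite(f'pics/q_{n}.png',cv2.resize(im,(480,300),interpolation=cv2.INTER_CUBIC))
a,b=cv2.imread('pics/q_top.png'),cv2.imread('pics/q_side.png'); cv2.imwrite('pics/q.png',np.vstack([a,b]))
E
```

```text
time_s: 15.38
tool_pos: [0.5746, 0.2132, 0.0293]
eef_rot: [2.189, 2.251, -0.001]
force: [0.9, 0.1, -2.4]
grip_width: 0.021
grasp_force: 68.7
t 15.38 p [0.5746 0.2132 0.0293] yaw 91.59 z [ 9.0e-04 -1.4e-03 -1.0e+00] F [ 0.9  0.1 -2.4] grip 0.021 68.7 q [ 0.09  0.74 -0.7   1.77  0.62  0.86 -0.87]
handle axis z by pose 0.08604157208229007
top 177
0.04 x [0.5745 0.5794 0.5847] z [0.0868 0.0902 0.0923] 38
0.06 x [0.5727 0.5792 0.5847] z [0.0845 0.0902 0.0934] 43
0.08 x [0.5722 0.5789 0.5846] z [0.0845 0.0898 0.0926] 47
0.1 x [0.5721 0.5789 0.5846] z [0.0859 0.0901 0.0921] 42
0.12 x [0.5795 0.5843 0.5845] z [0.0859 0.0869 0.091 ] 7
ymin 0.03116967666966479
px 283.7919226785303 196.51547716894348
px 267.4022310410719 196.8996913686279
side 108
0.04 x [0.5724 0.5777 0.5826] z [0.0839 0.0906 0.094 ] 30
0.06 x [0.5719 0.5771 0.5822] z [0.0902 0.0925 0.0933] 15
0.08 x [0.5713 0.5767 0.582 ] z [0.0906 0.0927 0.0936] 13
0.1 x [0.5708 0.5763 0.5817] z [0.0901 0.0924 0.0935] 14
0.12 x [0.5703 0.5758 0.5814] z [0.0898 0.0924 0.0936] 14
0.14 x [0.5699 0.5755 0.5811] z [0.0884 0.0923 0.0941] 12
0.16 x [0.5694 0.5751 0.5801] z [0.0892 0.0926 0.0938] 9
ymin 0.0290897203731455
px 257.3283695478992 193.77874055498253
px 257.12805057166514 186.926452979229
```

View pics/q.png

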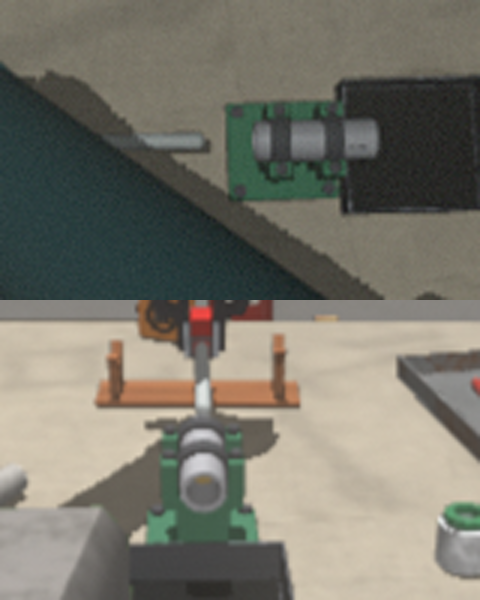

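Top crop: the rod tip at (208,143) points at the tube mouth at (255,138), in line with the tube's slight slope. In the side crop the rod runs behind the tube at u≈203, the same as the tube's centre. I'll lower it 1.5 mm to clear the strip and enter gently.

```bash
python3 -m handwheel '[[[-0.2,0,0.025,0,0,0],[-0.2,0,0,0,0,0],[-0.2,0,0,0,0,0],[-0.2,0,0,0,0,0],[-0.15,0,0,0,0,0],[0,0,0,0,0,0]]]'; python3 -c "
from h import *
st()"
```

```text
time_s: 16.23
tool_pos: [0.5757, 0.158, 0.0274]
eef_rot: [2.188, 2.254, -0.001]
force: [0.2, -0.1, -2.5]
grip_width: 0.0214
grasp_force: 68.7
t 16.23 p [0.5757 0.158  0.0274] yaw 91.7 z [-1.e-04 -5.e-04 -1.e+00] F [ 0.2 -0.1 -2.5] grip 0.0214 68.7 q [ 0.19  0.73 -0.7   1.81  0.62  0.84 -0.79]
```

```bash
python3 -m handwheel '[[[-0.15,0,0,0,0,0],[-0.15,0,0,0,0,0],[-0.15,0,0,0,0,0],[-0.15,0,0,0,0,0],[-0.15,0,0,0,0,0],[-0.15,0,0,0,0,0]]]'; python3 -c "
from h import *
st()"
```

```text
time_s: 16.98
tool_pos: [0.5772, 0.1091, 0.0282]
eef_rot: [-2.182, -2.257, -0.008]
force: [-1.1, 6.6, -1.9]
grip_width: 0.021
grasp_force: 68.8
t 16.98 p [0.5772 0.1091 0.0282] yaw 91.93 z [ 0.0016  0.0058 -1.    ] F [-1.1  6.6 -1.9] grip 0.021 68.8 q [ 0.28  0.71 -0.71  1.84  0.61  0.82 -0.7 ]
```

```bash
python3 -m handwheel '[[[-0.12,0,0,0,0,0],[-0.12,0,0,0,0,0],[-0.12,0,0,0,0,0],[-0.12,0,0,0,0,0],[-0.12,0,0,0,0,0],[-0.12,0,0,0,0,0],[0,0,0,0,0,0],[0,0,0,0,0,0]]]'
python3 - <<'E'
from h import *
st(); c=cap('side'); cv2.imwrite('pics/p.png',cv2.resize(c['image'][170:290,200:320],(600,600),interpolation=cv2.INTER_CUBIC))
E
```

```text
time_s: 17.98
tool_pos: [0.5786, 0.0618, 0.0275]
eef_rot: [2.187, 2.255, -0.0]
force: [0.2, 0.2, -2.2]
grip_width: 0.0212
grasp_force: 68.8
t 17.98 p [0.5786 0.0618 0.0275] yaw 91.77 z [-0. -0. -1.] F [ 0.2  0.2 -2.2] grip 0.0212 68.8 q [ 0.36  0.71 -0.71  1.85  0.62  0.82 -0.63]
```

View pics/p.png

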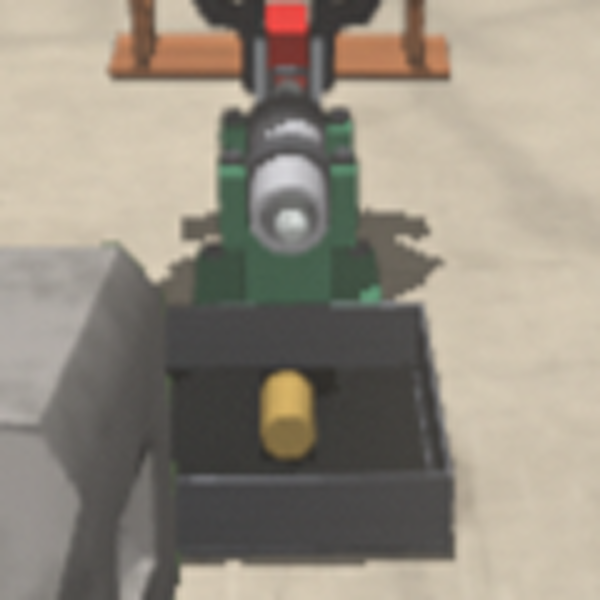

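The slug (crop pixel (288,415)) lies on the tray floor and the rod shows at the exit (290,220). Now I withdraw along the bore.

```bash
python3 -m handwheel '[[[0.15,0,0,0,0,0],[0.27,0,0,0,0,0],[0.3,0,0,0,0,0],[0.3,0,0,0,0,0],[0.3,0,0,0,0,0],[0.3,0,0,0,0,0],[0.3,0,0,0,0,0],[0.3,0,0,0,0,0],[0.3,0,0,0,0,0],[0.2,0,0,0,0,0],[0,0,0,0,0,0]]]' && python3 -m handwheel '[[[0.2,-0.15,-0.3,0,0,0],[0.2,-0.15,-0.3,0,0,0],[0.2,-0.12,-0.3,0,0,0],[0,-0.1,-0.3,0,0,0],[0,0,0,0,0,-0.6],[0,0,0,0,0,-1],[0,0,0,0,0,-1],[0,0,0,0,0,-1],[0,0,0,0,0,-1],[0,0,0,0,0,-1],[0,0,0,0,0,-1],[0,0,0,0,0,-1]]]' && python3 -m handwheel '[[[0,0,0,0,0,-1],[0,0,0,0,0,-1],[0,0,0,0,0,-1],[0,0,0,0,0,-1],[0,0,0,0,0,-1],[0,0,0,0,0,-1],[0,0,0,0,0,-1],[0,0,0,0,0,-1],[0,0,0,0,0,-1],[0,0,0,0,0,-1],[0,0,0,0,0,0]]]'
python3 - <<'E'
from h import *
o=st(); plan(o['tool_pos'],o['eef_rot'],[(None,179.8,1),((.541,.2655,.03),None,4),((.541,.2655,-.0026),None,4)])
W=cloud(cap('wrist')); g=o['tool_pos']
m=(W[...,2]>g[2]+.04)&(W[...,2]<g[2]+.09)&(W[...,0]>g[0]+.06)&(abs(W[...,1]-g[1])<.03)
for n in('top','side'):
    W=cloud(cap(n))
    for a in np.arange(g[0]-.07,g[0]+.2,.02):
        q=W[(W[...,0]>a)&(W[...,0]<a+.02)&(abs(W[...,1]-g[1])<.03)&(W[...,2]>g[2]+.035)&(W[...,2]<g[2]+.08)]
        if len(q)>4: print(n,(a+.01).round(3),'y',np.percentile(q[:,1],[3,50,97]).round(4),'z',np.percentile(q[:,2],[5,50,95]).round(4),'xmax',q[:,0].max().round(4),len(q))
E
```

```text
time_s: 19.4
tool_pos: [0.5731, 0.2266, 0.0275]
eef_rot: [-2.184, -2.258, -0.0]
force: [-0.5, -0.6, -2.6]
grip_width: 0.021
grasp_force: 68.8
time_s: 20.9
tool_pos: [0.5414, 0.2594, 0.1003]
eef_rot: [1.33, 2.845, -0.001]
force: [0.0, 0.1, -2.3]
grip_width: 0.021
grasp_force: 68.8
time_s: 22.28
tool_pos: [0.5414, 0.2594, 0.1]
eef_rot: [0.009, 3.141, -0.001]
force: [0.1, 0.3, -1.6]
grip_width: 0.0209
grasp_force: 68.8
t 22.27 p [0.5414 0.2594 0.1   ] yaw 179.68 z [ 4.e-04 -6.e-04 -1.e+00] F [ 0.1  0.3 -1.6] grip 0.0209 68.8 q [ 0.24  0.81 -1.09  1.76  0.8   1.1   0.44]
1 x turn [-0.007  0.004 -0.023]
4 x shift [0.002 0.025 0.292]
4 x shift [ 0.002 -0.005  0.137]
end [ 0.5415  0.2667 -0.0032]
top 0.601 y [0.2531 0.2583 0.2662] z [0.1563 0.1596 0.1634] xmax 0.6113 19
top 0.621 y [0.2533 0.2578 0.2643] z [0.1554 0.1603 0.1636] xmax 0.6311 52
top 0.641 y [0.2533 0.2586 0.2647] z [0.1572 0.1598 0.163 ] xmax 0.6508 52
top 0.661 y [0.2532 0.2583 0.2658] z [0.1574 0.1607 0.1632] xmax 0.671 52
top 0.681 y [0.2527 0.2569 0.2639] z [0.1562 0.1602 0.1623] xmax 0.6911 49
top 0.701 y [0.2532 0.2583 
[... 409 characters left out ...]
9] xmax 0.5505 91
side 0.561 y [0.245  0.2481 0.2603] z [0.149  0.1605 0.1684] xmax 0.5706 58
side 0.581 y [0.2488 0.2525 0.2566] z [0.1542 0.1588 0.1631] xmax 0.5914 28
side 0.601 y [0.2499 0.2531 0.2569] z [0.1537 0.1591 0.1631] xmax 0.6093 24
side 0.621 y [0.2493 0.2521 0.2574] z [0.1539 0.1588 0.1634] xmax 0.6303 28
side 0.641 y [0.2485 0.2522 0.2584] z [0.154  0.1592 0.1631] xmax 0.6511 28
side 0.661 y [0.2494 0.2525 0.2555] z [0.1546 0.1592 0.1635] xmax 0.669 24
side 0.681 y [0.2479 0.2521 0.2577] z [0.1544 0.1593 0.1631] xmax 0.6901 28
side 0.701 y [0.2488 0.252  0.2554] z [0.1541 0.1595 0.1633] xmax 0.7106 28
side 0.721 y [0.2493 0.2539 0.2562] z [0.1545 0.1595 0.1632] xmax 0.7229 13
```

```bash
python3 -m handwheel '[[[0,0.05,0,0,0,0],[0,0.05,0.25,0,0,0],[0,0,0.3,0,0,0],[0,0,0.3,0,0,0],[0,0,0.3,0,0,0],[0,0,0.25,0,0,0],[0,0,0.15,0,0,0],[0,0,0.1,0,0,0],[0,0,0.06,0,0,0],[0,0,0,0,0,0]]]'; python3 -c "
from h import *
st()"
```

```text
time_s: 23.68
tool_pos: [0.5414, 0.2661, -0.0029]
eef_rot: [0.006, 3.141, -0.0]
force: [-0.2, -0.7, -1.3]
grip_width: 0.0205
grasp_force: 69.0
t 23.68 p [ 0.5414  0.2661 -0.0029] yaw 179.77 z [ 5.e-04 -2.e-04 -1.e+00] F [-0.2 -0.7 -1.3] grip 0.0205 69.0 q [ 0.16  0.93 -0.97  1.79  0.94  0.96  0.35]
```

Almost seated. I'll lower the last millimetre, release gradually, then rise.

```bash
python3 -m handwheel '[[[0,-0.01,0.015,0,0,0],[0,0,0.01,0,0,0],[0,0,0,0,0,0]]]' -1 20 && python3 -m handwheel '[[[0,0,0,0,0,0],[0,0,0,0,0,0],[0,0,0,0,0,0],[0,0,0,0,0,0],[0,0,0,0,0,0],[0,0,0,0,0,0]]]' 1 && python3 -m handwheel '[[[0,0,-0.1,0,0,0],[0,0,-0.3,0,0,0],[0,0,-0.4,0,0,0],[0,0,-0.5,0,0,0],[0,0,-0.5,0,0,0],[0,0,-0.5,0,0,0],[0,0,-0.4,0,0,0],[0,0,0,0,0,0],[0,0,0,0,0,0]]]'
python3 - <<'E'
from h import *
st()
c=cap('wrist');W=cloud(c);im=c['image'].astype(int)
m=(im[...,2]>110)&(im[...,1]<70)&(W[...,2]>.055)&(W[...,2]<.075)&(abs(W[...,1]-.265)<.03)
P=W[m]; print(m.sum(),P.mean(0),np.percentile(P,[2,98],axis=0))
m=(W[...,2]>.05)&(W[...,2]<.066)&(W[...,0]>.67)&(abs(W[...,1]-.265)<.03)
P=W[m]; print(m.sum(),P.mean(0) if m.any() else 0, np.percentile(P,[2,98],axis=0) if m.any() else 0)
c2=cap('side')
cv2.imwrite('pics/f.png',np.vstack([cv2.resize(c['image'],(400,300)),cv2.resize(c2['image'],(400,300))]))
E
```

```text
time_s: 24.05
tool_pos: [0.5416, 0.2659, -0.0034]
eef_rot: [0.006, 3.14, 0.0]
force: [-1.3, -1.3, 6.0]
grip_width: 0.0209
grasp_force: 70.0
time_s: 24.8
tool_pos: [0.5411, 0.2656, -0.0047]
eef_rot: [-0.006, -3.142, 0.0]
force: [-0.0, -0.2, -1.0]
grip_width: 0.0852
grasp_force: 0.0
time_s: 25.92
tool_pos: [0.5409, 0.265, 0.1569]
eef_rot: [-0.006, -3.141, 0.001]
force: [-0.2, -0.7, -0.9]
grip_width: 0.0853
grasp_force: 0.0
t 25.93 p [0.5409 0.265  0.1569] yaw 179.78 z [-6.e-04 -9.e-04 -1.e+00] F [-0.2 -0.7 -0.9] grip 0.0853 0.0 q [ 0.26  0.75 -1.15  1.71  0.74  1.19  0.48]
2247 [0.52194772 0.26527518 0.06327014] [[0.48090524 0.25526148 0.06153064]
 [0.56772395 0.27553689 0.06475448]]
484 [0.69537055 0.26380589 0.05796933] [[0.67098109 0.25756756 0.05467837]
 [0.72103592 0.26978879 0.06020619]]
```

View pics/f.png

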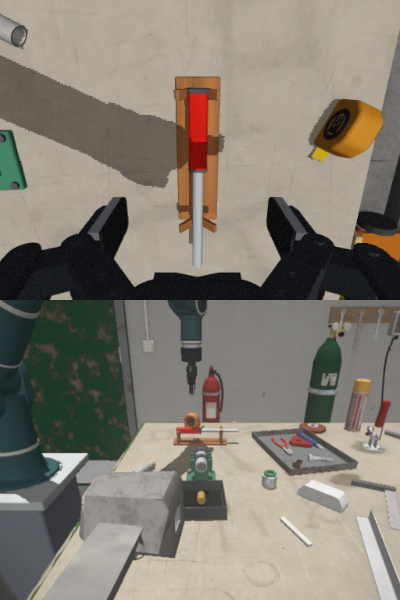

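The drift is back in both cradles with its pose within 1 mm of the original. The slug is in the tray at about (201,497) of the lower picture. The coupling and offcut look untouched, and the gripper is clear.

```bash
python3 -c "
from plant import order
print(order.sign_off())"
```

```text
the job is handed in; nothing more can be done
None
```

The slug was driven out into the catch tray, the drift is back in its rest within about 1 mm of where it lay, and I handed the job in at about 26 s; the sign-off gave no verdict.

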